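# Build up a pivot stack on the inclined assembly jig

## Robot

A 7-joint arm with a two-finger parallel gripper is mounted at the origin on the work surface. World frame = base frame: x ahead of the robot, y to its left, z up, the work surface at z = 0. Lengths are in mm, angles in rad, forces in N, time in s.
With the tool pointing down it reaches from about 400 to 875 mm from the base axis. Payload 4.4 kg.
Tool frame: the origin (TCP) lies midway between the tips of the shut fingers; the grasp point (between the pads) lies 19 mm behind it (ctrl.grip_point_offset is the distance from the TCP to the grasp point, in mm); z points along the fingers, y is the line along which they close (so a half turn about z gives the same grasp; the last joint's range is limited). The gripper opens to 85 mm and grips with 20 to 120 N. Pads are 22 mm wide; open, the fingers measure 114 mm over their backs; the gripper's body (76 mm by 85 mm) begins 54 mm behind the grasp point. The pads swing forward as they close: fully open they stand 13 mm farther back than shut.
Start: joints at [-1.323, 0.628, 0.038, 1.517, -0.027, 0.996, -0.02], TCP at [200.615, 618.281, 231.313] pointing down, gripper open.
Joint ranges: [-3.06, 3.06], [-0.37, 2.12], [-1.25, 1.32], [0.18, 2.47], [-1.1, 4.24], [0.23, 1.98], [-2.94, 2.94]. Speed limits (rad/s): [2.57, 2.57, 3.14, 3.14, 3.14, 3.14, 3.14].

## Interface

Orientations are given as [roll, pitch, yaw] about the fixed x, y, z axes, in that order (R = Rz(yaw) Ry(pitch) Rx(roll)).
In Python, from cell import ctrl gives the robot as it stands.
- The arm moves only by the shell command python3 nudge.py, which reads ROWS from standard input. ROWS is a JSON list of rows, 1 to 12 of them, each written [[dx, dy, dz], [rx, ry, rz], opening]: dx, dy, dz in shares of the most that a row can go, 1 being 50 mm, then a rotation vector rx, ry, rz in units of 0.05 rad, then the finger opening in mm; each row shifts and turns the commanded pose from where the row before left it, along the tool's axes as they then stand; what a row does not reach is not made up. A row lasts 1/10 s, in which the tool goes at most 50 mm and 0.15 rad, less where a joint would pass 70% of its speed; a pose out of reach is approached as far as the arm can. The fingers move at their own pace and stop on an object; the grip force is fixed at half the most. Time passes only in rows, so rows that do not move let the fingers close. It prints the time, the measured TCP pose, the force, the opening and the grip force at its end. Input that does not fit is refused with a message, and nothing moves.
- ctrl.read_state(): the state, without advancing time (a new reading comes with each control period).
- ctrl.get_image(name): name is "side" or "top"; returns the picture (400x640x3 uint8, blue, green, red); there is no depth.
- ctrl.calibration(name): a dict with "fx", "fy", "cx", "cy" (pixels), "k1" (the pictures are not rectified: a ray, as slopes to the right and down, at radius r is drawn at 1 + k1 r^2 times it, then the intrinsics apply), "rvec" (rotation vector, rad) and "tvec" (3), from world to camera coordinates, as OpenCV has them. Camera axes: x right, y down, z forward; pixel columns grow to the right and rows downward; lengths in mm; the calibration is good to about 2 mm. A picture is of the moment at which its call begins. calibration takes no time and is no camera call.
- ctrl.finish_job(): hands the job in; it is judged then, once.
The state is a dict: "clock": time; "qpos": joint angles; "qd": joint speeds; "tau": joint torques, N m; "eef_pos": TCP position; "tool_rot": TCP orientation; "force": force on the tool from outside, world axes, zero at the start; "torque": the same for the moment, N m; "width": finger opening in mm; "gripper_force": force on a finger pad.
Only numpy, scipy, OpenCV 4.12 (cv2) and the standard library are available. Lean on these libraries where they do the work, as an engineer would, in place of code of your own. Each camera call takes 0.05 s, during which the arm holds its last target. There are 200 camera calls.

## Task

Build up the pivot on the spindle of the sloping jig: first the plain spacer tube, fully home on the jig's face, then the lipped bracket on top of it with the lips turned up and its forked end straddling the jig's small pin, then the flanged bushing, flange down, resting flat on the bracket between its lips. Let go of everything, and leave the other things on the bench where they are.

Things in the scene. Friction and masses are not known exactly. Their poses are not given: they have to be found in the camera images.
- jig_face: Jig's aluminium face, 120 x 100 mm, fixed on a grey stand (150 x 110 mm), sloping 25 degrees; its spindle stands square to it, so leans 25 degrees from vertical, roughly away from the robot. Origin: the spindle's foot on the face, 52 mm above the bench. z along the spindle to its tip, x up the slope, y level. The face spans x -52 to 68, y -50 to 50 mm.
- spindle_tip (a point): Tip of the spindle, a steel rod 12 mm in diameter standing 52 mm out of the jig's face along its z.
- pin_tip (a point): Tip of the jig's anti-turn pin: parallel to the spindle, 7 mm in diameter, 40 mm long, 38 mm up the slope from the spindle (face x = 38 mm, y = 0).
- spacer: Loose plain steel spacer tube standing on its end: 34 mm outside diameter, 22 mm high, bore 17 mm. Origin: centre of its underside, z along its axis. First on the spindle.
- spacer_center (a point): Centre of the spacer tube, 11 mm above its underside.
- bracket: Steel bracket, a shallow channel lying lips up: 90 mm long (x), 54 wide (y) over the lips, floor 4 thick, lips 4 thick along both long sides, 12 high over the underside, 46 clear between. A 16 mm hole in mid floor. At the +x end an open fork slot, 12 wide, from x = 25 to the end at 45 mm. Origin: the hole's centre at the underside; x towards the fork, z up. Second on the spindle.
- bracket_fork (a point): Point in the bracket's fork slot, at x = +38 mm from the hole's centre, mid floor thickness.
- bushing: Loose steel flanged bushing standing flange down: flange 38 mm in diameter and 8 mm high, above it a neck 28 mm in diameter up to 28 mm total height, bore 16 mm right through. Origin: centre of the flange's underside, z along its axis to the neck. Third on the spindle.
- short_ring: Loose plain steel ring, a left-over: 48 mm across, only 10 mm high, bore 26 mm, lying flat. Not part of the job. Origin: centre of its underside.
- screwdriver: Loose screwdriver lying on the bench, about 190 mm long. Not part of the job.
- wrench: Loose wrench lying on the bench, about 170 mm long. Not part of the job.
- mallet: Loose hammer lying on the bench, about 260 mm long. Not part of the job.
- blank: Loose flat steel blank, 80 x 54 x 6 mm, no hole. Not part of the job.
- oil_can: Small white jar with a black cap, 50 mm across, 75 mm high, standing. Not part of the job.

How it is judged:
By the outcome, as a careful person would: the job done as asked, in the order asked, and still so for the second after the job is handed in, with the robot touching nothing.
It also fails if it takes over 72 s, if anything falls off the work surface, if the arm or the gripper's body presses on something with over 40 N, if the wrist force passes 120 N, or if a joint passes its speed limit or range.

## Working session

There is one attempt and no reset: what is moved stays moved. The work goes in short steps, Python scripts to look and compute and a shell command to move; the robot and the scene stay as the last step left them, time stands still between calls to the robot, and variables do not carry over. Pictures are saved under pics/ and viewed, at most 10 in all, crops included, and the job is handed in when it is done.

```bash
ls; mkdir -p pics; python3 - <<'E'
from cell import ctrl
import cv2
for n in("side","top"):
    cv2.imwrite(f"pics/{n}0.png",ctrl.get_image(n)); print(n,ctrl.calibration(n))
print(ctrl.read_state(), ctrl.grip_point_offset)
E
```

```text
cell.py
nudge.py
pics
side {'fx': 429.5110885472223, 'fy': 429.5110885472223, 'cx': 321.16841127359214, 'cy': 196.38556169938397, 'k1': -0.042639985227451827, 'rvec': array([ 2.1866222 , -0.63909608,  0.26788578]), 'tvec': array([-490.1237371 ,  266.92354354, 1210.14800232])}
top {'fx': 378.0672288861453, 'fy': 378.0672288861453, 'cx': 324.44749863376387, 'cy': 199.95885627211604, 'k1': -0.039462168166577855, 'rvec': array([ 2.20187234, -2.17585663,  0.1318771 ]), 'tvec': array([ -25.41629215,  586.04543699, 1025.96140197])}
{'clock': 0.1, 'qpos': array([-1.32281866,  0.62926724,  0.03842373,  1.51824889, -0.02700344,
        0.99630679, -0.0199921 ]), 'qd': array([ 0.00124689, -0.00283112,  0.00201566, -0.0025471 ,  0.00048359,
       -0.00259955, -0.00038663]), 'tau': array([ 2.43290458e-03, -5.64536512e+01,  1.23023909e+00, -1.93972993e+01,
        1.12603160e-02,  5.52285783e-03,  1.30794200e-05]), 'eef_pos': array([200.41206825, 617.75017678, 230.47795958]), 'tool_rot': array([-3.13987953e+00,  2.39702635e-06,  2.82783845e+00]), 'force': array([-0.11762026, -0.18266896,  0.04106653]), 'torque': array([0.0365757 , 0.00289208, 0.06822785]), 'gripper_force': 0.0, 'width': 85.79777923322999} 18.700000000000003
```

View pics/side0.png

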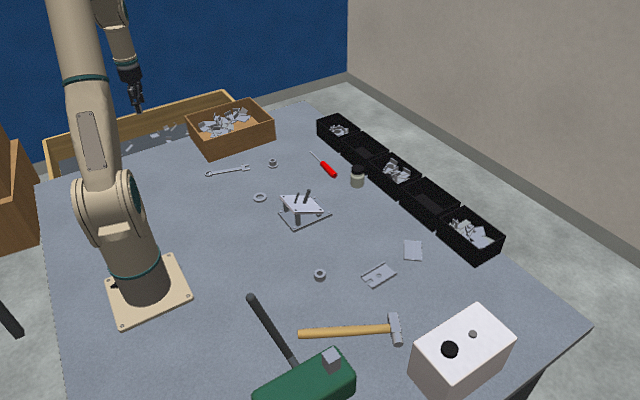

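View pics/top0.png

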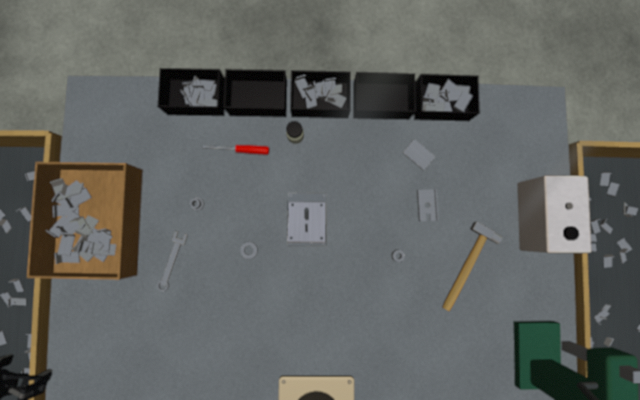

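The side view shows the jig at (303,208), small round parts at (272,162), (260,197) and (320,275), and the bracket at (378,274). In the top view the jig is at (307,222), the bracket at (427,205), the ring at (249,250), and the round parts at (196,203) and (398,255). I'll enlarge these.

```bash
cat > h.py <<'E'
import cv2,numpy as np
from cell import ctrl
from scipy.spatial.transform import Rotation as Ro
def cam(n):
    c=ctrl.calibration(n); R=cv2.Rodrigues(np.array(c["rvec"]))[0]; return c,R,np.array(c["tvec"])
def ray(n,u,v):
    c,R,t=cam(n); xd=np.array([(u-c["cx"])/c["fx"],(v-c["cy"])/c["fy"]]); x=xd.copy()
    for _ in range(20): x=xd/(1+c["k1"]*(x@x))
    d=R.T@np.array([*x,1]); return -R.T@t,d/np.linalg.norm(d)
def plane(n,u,v,z):
    o,d=ray(n,u,v); return o+d*(z-o[2])/d[2]
def tri(s,t):
    o1,d1=ray("side",*s);o2,d2=ray("top",*t)
    A=np.c_[d1,-d2]; k=np.linalg.lstsq(A,o2-o1,rcond=None)[0]
    a,b=o1+d1*k[0],o2+d2*k[1]; return (a+b)/2,np.linalg.norm(a-b)
def proj(n,p):
    c,R,t=cam(n); q=R@np.array(p,float)+t; x=q[:2]/q[2]; x=x*(1+c["k1"]*(x@x)); return np.array([c["fx"]*x[0]+c["cx"],c["fy"]*x[1]+c["cy"]])
def crop(img,u,v,w,h,s):
    return cv2.resize(img[v:v+h,u:u+w],None,fx=s,fy=s,interpolation=cv2.INTER_CUBIC)
E
python3 - <<'E'
from h import *
S=cv2.imread("pics/side0.png");T=cv2.imread("pics/top0.png")
# tiles: (name, img,u0,v0), each 50x50 *5... 
t=[(S,278,182,56,50),(S,352,256,56,50),(S,296,252,56,50),(S,246,140,56,50),(T,280,196,56,50),(T,400,180,56,50),(T,372,232,56,50),(T,170,180,56,50)]
o=[cv2.resize(i[v:v+h,u:u+w],(200,296)[:1]+(179,),interpolation=cv2.INTER_CUBIC) for i,u,v,w,h in t]
a=np.vstack([np.hstack(o[:4]),np.hstack(o[4:])]);print(a.shape)
a=np.clip(a.astype(float)*1.2,0,255).astype(np.uint8)
cv2.imwrite("pics/m.png",a)
for u,v in[(196,203),(249,250),(398,255),(427,205),(307,222)]: print(plane("top",u,v,10).round())
for u,v in[(272,162),(260,197),(320,275),(378,274)]: print(plane("side",u,v,10).round())
E
```

```text
(358, 800, 3)
[574. 342.  10.]
[445. 190.  10.]
[ 435. -228.   10.]
[ 577. -312.   10.]
[525.  29.  10.]
[575. 355.  10.]
[443. 188.  10.]
[ 434. -224.   10.]
[ 575. -312.   10.]
```

View pics/m.png

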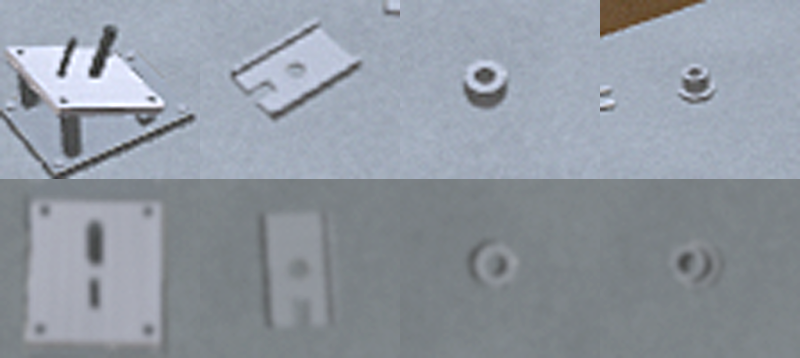

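Tiles show: the jig's longer spindle (top ≈ (306.6,208–220)) and the pin nearer the robot; the bracket at (427,205) with fork toward the robot; the spacer at (398,254); the bushing at (196,203). Next, sub-pixel contours.

```bash
cat > seg.py <<'E'
from h import *
def seg(img,u,v,w,h,thr,mode,s=8):
    c=img[v:v+h,u:u+w].astype(np.float32).mean(2); c=cv2.resize(c,None,fx=s,fy=s,interpolation=cv2.INTER_CUBIC)
    bg=np.median(c); d={'b':c-bg,'d':bg-c,'a':abs(c-bg)}[mode]
    m=(d>thr).astype(np.uint8); cs,_=cv2.findContours(m,cv2.RETR_EXTERNAL,cv2.CHAIN_APPROX_NONE)
    k=max(cs,key=cv2.contourArea)
    return ((k[:,0,:]+.5)/s-.5+[u,v]).astype(np.float32), cv2.cvtColor(np.clip(c*1.2,0,255).astype(np.uint8),cv2.COLOR_GRAY2BGR),k,bg
E
python3 - <<'E'
from seg import *
S=cv2.imread("pics/side0.png");T=cv2.imread("pics/top0.png")
L={'Sjig':(S,272,180,64,50,40,'b'),'Sbr':(S,354,256,50,36,12,'b'),'Ssp':(S,306,262,28,26,10,'a'),'Sbu':(S,260,150,26,24,10,'a'),
'Tjig':(T,280,192,56,60,30,'b'),'Tbr':(T,405,180,44,50,8,'a'),'Tsp':(T,384,242,28,26,8,'a'),'Tbu':(T,182,190,28,26,8,'a')}
tiles=[]
for n,a in L.items():
    p,im,k,bg=seg(*a); r=cv2.minAreaRect(p); q=cv2.approxPolyDP(p,2.5,True)[:,0]
    print(n,round(float(bg)),'rect',np.round(r[0],1),np.round(r[1],1),round(r[2],1),'n',len(q),q.round(1).tolist() if 'jig' in n or 'br' in n else cv2.fitEllipse(p))
    cv2.drawContours(im,[k],-1,(0,0,255),1); tiles.append(cv2.resize(im,(200,200*im.shape[0]//im.shape[1])))
H=max(t.shape[0] for t in tiles); tiles=[cv2.copyMakeBorder(t,0,H-t.shape[0],0,0,0) for t in tiles]
cv2.imwrite("pics/m2.png",np.vstack([np.hstack(tiles[:4]),np.hstack(tiles[4:])]))
E
```

```text
Sjig 145 rect [301.7 202.9] [16.8 42.9] 89.7 n 11 [[280.20001220703125, 195.10000610351562], [293.79998779296875, 211.1999969482422], [323.1000061035156, 210.6999969482422], [318.1000061035156, 209.39999389648438], [320.8999938964844, 207.8000030517578], [310.1000061035156, 197.10000610351562], [302.79998779296875, 203.8000030517578], [303.8999938964844, 195.60000610351562], [299.20001220703125, 195.1999969482422], [294.20001220703125, 203.8000030517578], [295.1000061035156, 194.6999969482422]]
Sbr 144 rect [379.3 274.6] [13.5 32.4] 59.3 n 8 [[396.20001220703125, 271.3999938964844], [384.79998779296875, 263.70001220703125], [362.1000061035156, 277.29998779296875], [364.79998779296875, 280.1000061035156], [371.1000061035156, 277.3999938964844], [373.3999938964844, 281.1000061035156], [368.20001220703125, 283.79998779296875], [372.8999938964844, 285.8999938964844]]
Ssp 143 rect [319.3 272.4] [10.  10.2] 45.0 n 4 ((319.4341735839844, 272.499267578125), (8.673470497131348, 11.24454402923584), 87.54335021972656)
Sbu 144 rect [273.1 163.9] [10.9 10.4] 13.3 n 9 ((272.6591491699219, 163.8585
[... 573 characters left out ...]
9998779296875, 206.8000030517578]]
Tbr 109 rect [426.6 204.9] [32.  14.9] 86.6 n 8 [[431.70001220703125, 188.8000030517578], [418.6000061035156, 190.10000610351562], [421.3999938964844, 220.89999389648438], [425.79998779296875, 219.8000030517578], [426.1000061035156, 213.1999969482422], [429.8999938964844, 213.3000030517578], [431.29998779296875, 220.3000030517578], [434.79998779296875, 219.3000030517578]]
Tsp 108 rect [399.  255.5] [11.4 11.1] 33.7 n 4 ((399.0022888183594, 255.51885986328125), (11.054966926574707, 11.421875), 66.50355529785156)
Tbu 108 rect [193.3 202.7] [4.3 6. ] 17.7 n 3 ((193.42105102539062, 202.78244018554688), (4.312536716461182, 6.153695583343506), 19.807071685791016)
```

View pics/m2.png

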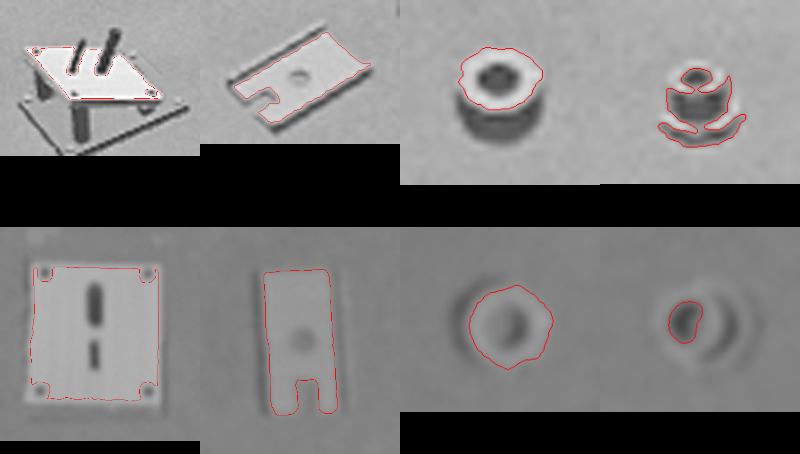

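```bash
python3 - <<'E'
from seg import *
S=cv2.imread("pics/side0.png");T=cv2.imread("pics/top0.png")
for n in("side","top"): print(n,ray(n,320,200)[0].round())
def lines(p,sel):
    q=p[sel(p)]; vx,vy,x,y=cv2.fitLine(q,cv2.DIST_HUBER,0,.01,.01).ravel(); return np.cross([x,y,1],[x+vx*50,y+vy*50,1])
def X(a,b): c=np.cross(a,b); return c[:2]/c[2]
p=seg(T,280,192,56,60,30,'b')[0]; x,y=p[:,0],p[:,1]
l=lines(p,lambda p:(x<290)&(y>210)&(y<232)); r=lines(p,lambda p:(x>321)&(y>210)&(y<232))
f=lines(p,lambda p:(y<204)&(x>297)&(x<315)); b=lines(p,lambda p:(y>237)&(x>296)&(x<313))
TC=[X(l,f),X(r,f),X(r,b),X(l,b)]
p=seg(S,272,180,64,50,40,'b')[0]; x,y=p[:,0],p[:,1]
nl=lines(p,lambda p:(x<291)&(x>283)&(y>199)&(y<208))   # left edge (toward robot or y+?)
bt=lines(p,lambda p:(y>209.5)&(x>297)&(x<316)); rt=lines(p,lambda p:(x>312)&(x<320)&(y<206)&(y>198)); tp=lines(p,lambda p:(y<196.5)&(x>283)&(x<293))
SC=[X(nl,tp),X(nl,bt),X(bt,rt),X(rt,tp)]
print('top',np.round(TC,1).tolist(),'side',np.round(SC,1).tolist())
# side TL=near-left(y+), going: nl∩bt ; match: world far-left.. try all cyclic matches
for k in range(4):
    for s in(1,-1):
        P=[tri(SC[i],TC[(k+s*i)%4]) for i in range(4)]
        if max(q[1] for q in P)<12: print(k,s,[(q[0].round(1).tolist(),round(q[1],1)) for q in P])
# rods
for nm,img,box,thr in(("top",T,(300,205,14,36),25),("side",S,(290,184,24,24),0)):
    u,v,w,h=box; c=cv2.resize(img[v:v+h,u:u+w].astype(np.float32).mean(2),None,fx=8,fy=8,interpolation=cv2.INTER_CUBIC)
    m=(c<105).astype(np.uint8); cs,_=cv2.findContours(m,cv2.RETR_EXTERNAL,cv2.CHAIN_APPROX_NONE)
    for k in cs:
        if cv2.contourArea(k)>300: print(nm,np.round((cv2.boxPoints(cv2.minAreaRect(k))+.5)/8-.5+[u,v],1).tolist())
print('spacer',tri((319.4,272.4),(399,255.5)),'bush',tri((272.1,159.5),(194.1,202.8)))
print('proj spacer bottom etc'); 
q=np.array([[418.6,190.1],[431.7,188.8]]);
print('bracket floor far L,R z4',plane("top",418.6,189.6,4),plane("top",432.0,188.6,4),'near',plane("top",421.2,221,4),plane("top",435,219.6,4))
print('side z4',plane("side",396.2,271.4,4),plane("side",384.8,263.7,4),plane("side",362.1,277.3,4),plane("side",372.9,285.9,4))
print('hole tri',tri((354+299/4-50-.5,256+77/4-.5),(405+(302-200)/4.545-.5,180+(339-227)/4.545-.5)))
E
```

```text
side [  34. -917.  967.]
top [ 491.   12. 1075.]
top [[289.6, 202.6], [323.8, 203.3], [323.8, 240.3], [287.7, 239.3]] side [[280.3, 195.3], [293.8, 211.0], [323.8, 211.3], [307.2, 194.0]]
3 -1 [([475.0, 79.2, 78.6], np.float64(4.3)), ([473.2, -15.2, 81.2], np.float64(5.1)), ([577.3, -17.1, 29.7], np.float64(1.5)), ([574.4, 78.5, 39.6], np.float64(4.7))]
top [[304.7, 223.7], [307.2, 223.7], [307.2, 231.3], [304.7, 231.3]]
top [[304.1, 207.6], [308.2, 207.6], [308.2, 219.3], [304.1, 219.3]]
side [[293.2, 202.4], [297.3, 191.8], [299.4, 192.6], [295.3, 203.2]]
side [[302.1, 202.6], [307.0, 188.2], [310.8, 189.5], [305.9, 203.9]]
spacer (array([ 433.06939214, -226.51206872,   25.00297716]), np.float64(2.988564818129871)) bush (array([572.07043996, 341.74509492,  30.77095414]), np.float64(2.80645136937723))
proj spacer bottom etc
bracket floor far L,R z4 [ 621.97400708 -290.25468541    4.        ] [ 625.45777845 -329.50972047    4.        ] near [ 531.6184551  -296.70891316    4.        ] [ 536.04732842 -336.88001985    4.        ]
side z4 [ 628.35411336 -328.90022486    4.        ] [ 619.16944335 -287.75107143    4.        ] [ 533.21179489 -292.61914113    4.        ] [ 540.32011397 -334.0800563     4.        ]
hole tri (array([ 578.25727065, -312.356162  ,    6.10392938]), np.float64(4.053770797445115))
```

```bash
python3 - <<'E'
from h import *
from scipy.optimize import least_squares
for n,a,b in(("top",(306.1,209.6),(306.1,217.2)),("side",(308.5,190),(304.4,202))): print(n,'tip',plane(n,*a,99.1).round(1),'foot',plane(n,*b,52).round(1))
print('tri tip',tri((308.5,190),(306.1,209.6)),'foot',tri((304.4,202),(306.1,217.2)))
def jig(x,y,yaw): 
    R=Ro.from_euler('z',yaw)*Ro.from_matrix(np.array([[-np.cos(np.radians(25)),0,np.sin(np.radians(25))],[0,-1,0],[np.sin(np.radians(25)),0,np.cos(np.radians(25))]]))
    return lambda p:R.apply(p)+[x,y,52]
C=[[68,-50,0],[68,50,0],[-52,50,0],[-52,-50,0]]
C=[[68,-50,0],[68,50,0],[-52,50,0],[-52,-50,0]] # y face = -y world: +y world corner first
O={"side":[(280.3,195.3),(293.8,211),(323.8,211.3)],"top":[(287.7,239.3),(323.8,240.3),(323.8,203.3),(289.6,202.6)]}
O["side"]+=[(308.5,190),(304.4,202)];O["top"]+=[(306.1,209.6),(306.1,217.2)]
M={"side":[0,1,2],"top":[0,1,2,3]}
for ns in(["top"],["side"],["top","side"]):
    def f(q):
        g=jig(*q); r=[]
        for n in ns:
            P=[C[i] for i in M[n]]+[[0,0,52],[0,0,0]]
            r+=[proj(n,g(p))-np.array(o) for p,o in zip(P,O[n])]
        return np.ravel(r)
    s=least_squares(f,[525,30,0],loss='soft_l1'); print(ns,s.x.round(3),s.fun.reshape(-1,2).round(1).tolist())
for n,uv in(("top",(399,255.5)),("side",(319.4,272.4))): print(n,'spacer',plane(n,*uv,22).round(1))
for n,uv in(("top",(194.1,202.8)),("side",(272.1,159.5))): print(n,'bush',plane(n,*uv,28).round(1))
E
```

```text
top tip [554.1  30.8  99.1] foot [536.6  31.4  52. ]
side tip [551.4  30.5  99.1] foot [536.2  35.3  52. ]
tri tip (array([553.15428179,  31.33592881,  97.92287434]), np.float64(2.2411227324485865)) foot (array([535.53114695,  31.79966663,  54.94832918]), np.float64(1.9948715056536033))
['top'] [ 5.3429e+02  3.0999e+01 -7.0000e-03] [[-1.3, 1.5], [0.9, 1.2], [1.0, -1.6], [-0.9, -1.6], [-0.0, -0.8], [0.1, 0.8]]
['side'] [ 5.32815e+02  3.25760e+01 -2.00000e-02] [[-0.8, -1.0], [0.1, 0.6], [0.4, -0.0], [0.6, -0.6], [-0.5, 0.8]]
['top', 'side'] [ 5.33275e+02  3.14820e+01 -1.60000e-02] [[-1.7, 1.7], [0.4, 1.7], [1.0, -1.0], [-0.9, -1.4], [-0.1, -0.5], [-0.0, 1.2], [-0.5, -0.8], [0.5, 0.7], [0.7, 0.1], [0.9, -0.5], [-0.2, 1.0]]
top spacer [ 434.2 -227.9   22. ]
side spacer [ 433.  -223.7   22. ]
top bush [573.5 342.   28. ]
side bush [572.5 346.2  28. ]
```

The manual's scale: shifts go in shares of 50 mm and turns go in units of 0.05 rad. Converting my numbers, -0.104 rad is -2.08.

```bash
echo '[[[0, 0, 0], [0, 0, -2.1], 85], [[0, 0, 0], [0, 0, -2.1], 85], [[0, 0, 0], [0, 0, -2.08], 85]]' | python3 nudge.py && echo '[[[-0.6, -0.46, 0], [0, 0, 0], 85], [[-0.6, -0.46, 0], [0, 0, 0], 85], [[-0.6, -0.46, 0], [0, 0, 0], 85], [[-0.6, -0.46, 0], [0, 0, 0], 85], [[-0.6, -0.46, 0], [0, 0, 0], 85], [[-0.6, -0.46, 0], [0, 0, 0], 85], [[-0.6, -0.46, 0], [0, 0, 0], 85], [[-0.6, -0.46, 0], [0, 0, 0], 85], [[-0.6, -0.46, 0], [0, 0, 0], 85], [[-0.6, -0.46, 0], [0, 0, 0], 85]]' | python3 nudge.py
```

```text
clock: 0.4
eef_pos: [200.5, 617.9, 230.7]
tool_rot: [-3.14, -0.0, -3.137]
force: [-0.6, -0.5, 0.1]
width: 85.4
gripper_force: 0.0
clock: 1.4
eef_pos: [501.5, 387.1, 230.9]
tool_rot: [-3.141, -0.001, -3.141]
force: [0.3, -0.1, 0.1]
width: 85.0
gripper_force: 0.0
```
Follows very well. Now to spacer: target (434,-226). From (501.5,387): dx=-67.5 → tool +67.5; dy=-613. 15 rows of 41. min reach okay (radius at end 489). Use 12 rows (5.6? ) dy -46, dx 5; then final: with z down. 12*46=552, remaining 61. First call.

Scaled: -46 mm is -0.92, 5 mm is 0.1.

```bash
echo '[[[0.1, -0.92, 0], [0, 0, 0], 85], [[0.1, -0.92, 0], [0, 0, 0], 85], [[0.1, -0.92, 0], [0, 0, 0], 85], [[0.1, -0.92, 0], [0, 0, 0], 85], [[0.1, -0.92, 0], [0, 0, 0], 85], [[0.1, -0.92, 0], [0, 0, 0], 85], [[0.1, -0.92, 0], [0, 0, 0], 85], [[0.1, -0.92, 0], [0, 0, 0], 85], [[0.1, -0.92, 0], [0, 0, 0], 85], [[0.1, -0.92, 0], [0, 0, 0], 85], [[0.1, -0.92, 0], [0, 0, 0], 85], [[0.1, -0.92, 0], [0, 0, 0], 85]]' | python3 nudge.py && echo '[[[0.15, -0.6, 0.4], [0, 0, 0], 85], [[0, -0.62, 0.8], [0, 0, 0], 60], [[0, 0, 0.8], [0, 0, 0], 60], [[0, 0, 0.8], [0, 0, 0], 60], [[0, 0, 0.4], [0, 0, 0], 60], [[0, 0, 0], [0, 0, 0], 60], [[0, 0, 0], [0, 0, 0], 60]]' | python3 nudge.py
```

```text
clock: 2.6
eef_pos: [440.1, -165.4, 231.2]
tool_rot: [3.141, -0.0, -3.141]
force: [0.6, 0.4, -0.1]
width: 85.2
gripper_force: 0.0
clock: 3.3
eef_pos: [433.3, -224.3, 71.9]
tool_rot: [3.141, -0.001, -3.141]
force: [-0.0, -0.4, 0.2]
width: 59.8
gripper_force: 0.0
```

```bash
python3 - <<'E'
from h import *
o=[]
for n,p in(("side",(433,-225,30)),("top",(433,-225,60))):
    im=ctrl.get_image(n); u,v=proj(n,p).astype(int); c=crop(im,u-33,v-40,66,80,6); 
    for q in [(433.3,-224.3,71.9),(434,-226,22)]:
        a=(proj(n,q)-[u-33,v-40]+.5)*6; cv2.drawMarker(c,tuple(int(k) for k in a),(0,0,255),cv2.MARKER_CROSS,14,1)
    o.append(c)
cv2.imwrite("pics/g1.png",np.hstack(o))
E
```

```text
(no output)
```

View pics/g1.png

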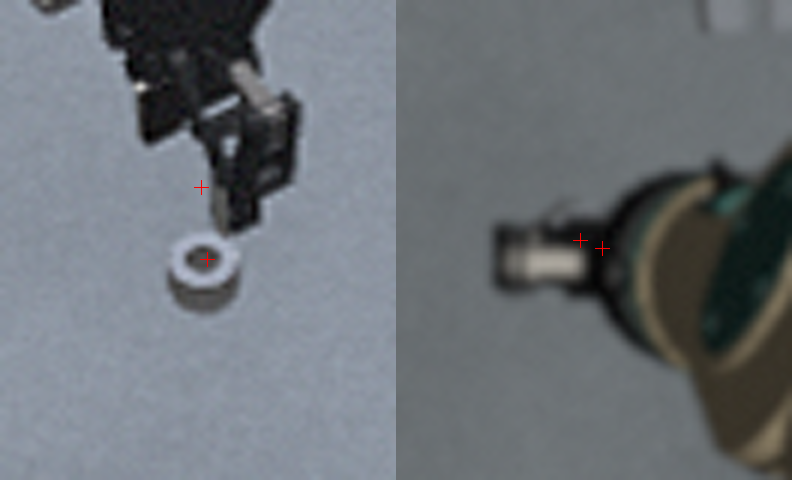

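```bash
echo '[[[-0.01, -0.03, 0.4], [0, 0, 0], 60], [[0, 0, 0.4], [0, 0, 0], 60], [[0, 0, 0.3], [0, 0, 0], 60], [[0, 0, 0.2], [0, 0, 0], 60], [[0, 0, 0.06], [0, 0, 0], 60], [[0, 0, 0], [0, 0, 0], 30], [[0, 0, 0], [0, 0, 0], 20], [[0, 0, 0], [0, 0, 0], 20], [[0, 0, 0], [0, 0, 0], 20], [[0, 0, 0], [0, 0, 0], 20], [[0, 0, 0], [0, 0, 0], 20]]' | python3 nudge.py
```

```text
clock: 4.5
eef_pos: [434.6, -226.2, 5.2]
tool_rot: [-3.141, 0.001, -3.141]
force: [-0.8, 0.7, 5.8]
width: 31.1
gripper_force: 59.9
```

Scaled: -45 mm is -0.9, -40 mm is -0.8.

```bash
echo '[[[0, 0, -0.4], [0, 0, 0], 20], [[0, 0, -0.8], [0, 0, 0], 20], [[0, 0, -0.9], [0, 0, 0], 20], [[0, 0, -0.9], [0, 0, 0], 20], [[0, 0, 0], [0, 0, 0], 20]]' | python3 nudge.py; python3 - <<'E'
from h import *
o=[];p=ctrl.read_state()["eef_pos"]
for n in("side","top"):
    im=ctrl.get_image(n); u,v=proj(n,p).astype(int); c=crop(im,u-33,v-35,66,70,6)
    a=(proj(n,p)-[u-33,v-35]+.5)*6; cv2.drawMarker(c,tuple(int(k) for k in a),(0,0,255),cv2.MARKER_CROSS,10,1)
    o.append(c)
cv2.imwrite("pics/g2.png",np.hstack(o))
E
```

```text
clock: 5.0
eef_pos: [437.7, -227.8, 159.8]
tool_rot: [-3.137, 0.01, 3.142]
force: [0.4, -0.6, -0.1]
width: 31.2
gripper_force: 59.8
```

View pics/g2.png

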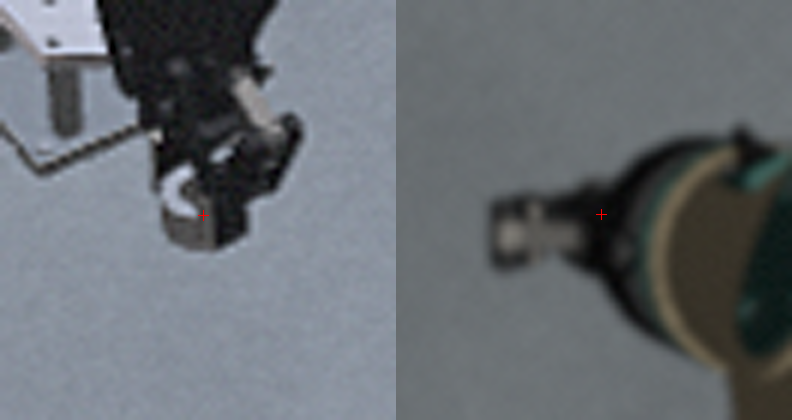

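```bash
python3 - <<'E'
from h import *
p=np.array([437.7,-227.8,159.8]); u,v=proj("side",p).astype(int)
p2=ctrl.read_state(); print(p2["eef_pos"].round(1),p2["tool_rot"].round(3))
th=np.linspace(0,2*np.pi,73)
for P in(p,p2["eef_pos"]):
  for zo in(17,-5):
    c=np.array([(proj("side",P+[17*np.cos(t),17*np.sin(t),zo])-[u-33,v-35]+.5)*6 for t in th]); print(zo,c.min(0).round(),c.max(0).round(),c.mean(0).round())
E
```

```text
[ 434.7 -226.3  155.5] [-3.141e+00  2.000e-03 -3.141e+00]
17 [163. 160.] [241. 216.] [203. 188.]
-5 [165. 196.] [242. 251.] [204. 223.]
17 [156. 168.] [234. 223.] [195. 195.]
-5 [158. 204.] [235. 259.] [197. 231.]
```

```bash
echo '[[[0, 0, 0], [0, 2.908, 0], 20], [[0, 0, 0], [0, 2.908, 0], 20], [[0, 0, 0], [0, 2.91, 0], 20], [[-0.334, 0.646, -0.148], [0, 0, 0], 20], [[-0.334, 0.646, -0.148], [0, 0, 0], 20], [[-0.334, 0.646, -0.148], [0, 0, 0], 20], [[-0.334, 0.646, -0.148], [0, 0, 0], 20], [[-0.334, 0.646, -0.148], [0, 0, 0], 20], [[-0.334, 0.646, -0.148], [0, 0, 0], 20], [[-0.334, 0.646, -0.148], [0, 0, 0], 20], [[-0.334, 0.646, -0.148], [0, 0, 0], 20]]' | python3 nudge.py; echo '[[[0, 0, 0], [0, 0, 0], 20], [[0, 0, 0], [0, 0, 0], 20]]' | python3 nudge.py
cat > rel.py <<'E'
# tool pose relative to an axis: foot (x,y,52), yaw; prints TCP in face frame and tool axes
from h import *
import sys
F=np.array([534.,32.3,52.]);YAW=-0.012;t=np.radians(25)
RJ=Ro.from_euler('z',YAW)*Ro.from_matrix(np.array([[-np.cos(t),0,np.sin(t)],[0,-1,0],[np.sin(t),0,np.cos(t)]]))
if __name__=="__main__":
    s=ctrl.read_state(); R=Ro.from_euler('xyz',s["tool_rot"])
    print('face xyz',RJ.inv().apply(s["eef_pos"]-F).round(2),'rot err tool',(R.inv()*RJ*Ro.from_euler('x',np.pi)).as_rotvec().round(4),'w',round(s["width"],1),'f',s["force"].round(1),s["clock"])
E
python3 rel.py
```

```text
clock: 6.2
eef_pos: [579.6, 33.7, 149.1]
tool_rot: [-3.142, -0.441, -3.141]
force: [-0.1, 0.3, -1.3]
width: 30.9
gripper_force: 59.8
clock: 6.4
eef_pos: [579.1, 33.3, 149.1]
tool_rot: [3.141, -0.441, -3.139]
force: [0.1, -0.3, -1.9]
width: 31.2
gripper_force: 59.8
face xyz [  0.15  -1.54 107.11] rot err tool [-0.0061 -0.0043  0.0132] w 31.2 f [ 0.1 -0.3 -1.9] 6.4
```

```bash
echo '[[[-0.002, -0.03, 0.24], [0, 0, 0], 20], [[0, 0, 0.3], [0, 0, 0], 20], [[0, 0, 0.2], [0, 0, 0.24], 20], [[0, 0, 0], [0, 0, 0], 20], [[0, 0, 0], [0, 0, 0], 20]]' | python3 nudge.py; python3 rel.py;  python3 - <<'E'
from h import *
from rel import F,RJ
o=[];p=np.array([550,32,95.]);s=ctrl.read_state()["eef_pos"]
f=RJ.inv().apply(s-F)
for n in("side","top"):
    im=ctrl.get_image(n); cv2.imwrite(f"pics/full_{n}.png",im); u,v=proj(n,p).astype(int); c=crop(im,u-25,v-25,50,55,8)
    for q,col in[([0,0,0],(0,0,255)),([0,0,52],(0,0,255)),([0,0,f[2]-5],(0,255,0)),([f[0],f[1],f[2]-5],(255,0,0)),([f[0],f[1],f[2]+17],(255,0,0))]:
        a=(proj(n,RJ.apply(q)+F)-[u-25,v-25]+.5)*8; cv2.drawMarker(c,tuple(int(k) for k in a),col,cv2.MARKER_CROSS,10,1)
    o.append(c)
cv2.imwrite("pics/g3.png",np.hstack(o))
E
```

```text
clock: 6.9
eef_pos: [564.4, 30.2, 117.6]
tool_rot: [-3.136, -0.438, 3.128]
force: [0.0, 0.5, -0.9]
width: 31.3
gripper_force: 59.8
face xyz [ 0.15  1.69 72.31] rot err tool [-0.0047 -0.0012 -0.0018] w 31.3 f [ 0.   0.5 -0.9] 6.9
```

View pics/g3.png

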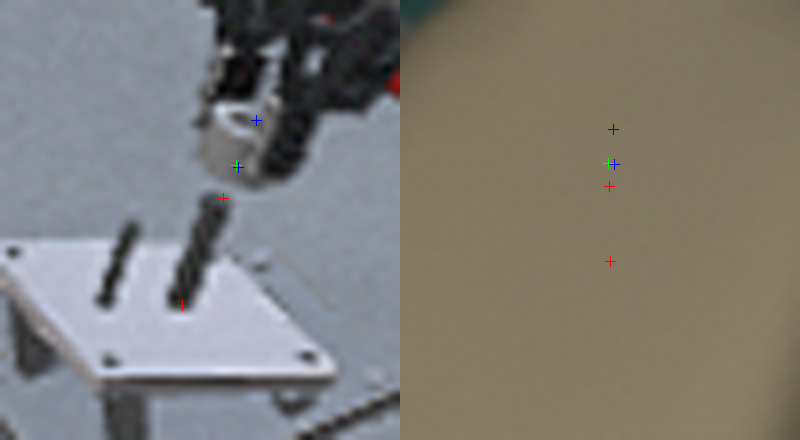

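```bash
echo '[[[0, 0, 0], [0, 0, 0], 20], [[0, 0, 0], [0, 0, 0], 20]]' | python3 nudge.py | head -2;  python3 rel.py
```

```text
clock: 7.2
eef_pos: [565.0, 31.0, 118.1]
face xyz [-0.21  0.97 73.05] rot err tool [-0.0047  0.0003 -0.0007] w 31.1 f [ 0.2  0.6 -1.5] 7.2
```

```bash
echo '[[[0, 0.01, 0.2], [0, 0, 0], 20], [[0, 0, 0.1], [0, 0, 0], 20], [[0, 0, 0.06], [0, 0, 0], 20], [[0, 0, 0.04], [0, 0, 0], 20], [[0, 0, 0.04], [0, 0, 0], 20], [[0, 0, 0], [0, 0, 0], 20]]' | python3 nudge.py;  python3 rel.py
```

```text
clock: 7.8
eef_pos: [555.2, 31.4, 97.6]
tool_rot: [-3.136, -0.437, 3.129]
force: [-0.8, 0.7, -1.3]
width: 31.0
gripper_force: 59.8
face xyz [ 0.08  0.65 50.29] rot err tool [-0.0049 -0.001  -0.0008] w 31.0 f [-0.8  0.7 -1.3] 7.8
```

Scaled: 6 mm is 0.12, 8 mm is 0.16.

```bash
echo '[[[0, 0, 0.12], [0, 0, 0], 20], [[0, 0, 0.16], [0, 0, 0], 20], [[0, 0, 0.16], [0, 0, 0], 20], [[0, 0, 0.16], [0, 0, 0], 20], [[0, 0, 0.1], [0, 0, 0], 20], [[0, 0, 0.06], [0, 0, 0], 20], [[0, 0, 0], [0, 0, 0], 20]]' | python3 nudge.py;  python3 rel.py
```

```text
clock: 8.5
eef_pos: [538.8, 31.4, 63.0]
tool_rot: [-3.136, -0.438, 3.129]
force: [1.3, 0.6, -0.3]
width: 31.1
gripper_force: 59.8
face xyz [ 0.25  0.82 11.99] rot err tool [-0.0049 -0.0015 -0.0008] w 31.1 f [ 1.3  0.6 -0.3] 8.5
```

Scaled: 2 mm is 0.04, 1.5 mm is 0.03.

```bash
echo '[[[0, 0, 0.04], [0, 0, 0], 20], [[0, 0, 0.03], [0, 0, 0], 20], [[0, 0, 0.02], [0, 0, 0], 20], [[0, 0, 0], [0, 0, 0], 20]]' | python3 nudge.py;  python3 rel.py
```

```text
clock: 8.9
eef_pos: [537.3, 31.4, 59.3]
tool_rot: [-3.136, -0.437, 3.129]
force: [0.6, -0.4, -0.3]
width: 31.3
gripper_force: 59.8
face xyz [0.06 0.82 7.99] rot err tool [-0.0048 -0.0007 -0.0009] w 31.3 f [ 0.6 -0.4 -0.3] 8.9
```

Press on gently until the face is felt.

Scaled: 1 mm is 0.02.

```bash
echo '[[[0, 0, 0.02], [0, 0, 0], 20], [[0, 0, 0.02], [0, 0, 0], 20], [[0, 0, 0], [0, 0, 0], 20]]' | python3 nudge.py;  python3 rel.py; echo '[[[0, 0, 0.02], [0, 0, 0], 20], [[0, 0, 0.02], [0, 0, 0], 20], [[0, 0, 0], [0, 0, 0], 20]]' | python3 nudge.py;  python3 rel.py
```

```text
clock: 9.2
eef_pos: [536.4, 31.4, 57.4]
tool_rot: [-3.136, -0.437, 3.129]
force: [0.5, 0.6, -0.9]
width: 31.4
gripper_force: 59.8
face xyz [0.13 0.83 5.9 ] rot err tool [-0.0049 -0.0009 -0.0008] w 31.4 f [ 0.5  0.6 -0.9] 9.2
clock: 9.5
eef_pos: [536.2, 31.4, 56.7]
tool_rot: [-3.136, -0.436, 3.129]
force: [0.6, 0.1, 5.0]
width: 30.8
gripper_force: 60.6
face xyz [-0.04  0.83  5.24] rot err tool [-0.0048  0.0004 -0.0008] w 30.8 f [0.6 0.1 5. ] 9.5
```

```bash
echo '[[[0, 0, 0.02], [0, 0, 0], 20], [[0, 0, 0.01], [0, 0, 0], 20], [[0, 0, 0], [0, 0, 0], 60], [[0, 0, 0], [0, 0, 0], 60], [[0, 0, 0], [0, 0, 0], 60], [[0, 0, 0], [0, 0, 0], 60]]' | python3 nudge.py;  python3 rel.py; echo '[[[0, 0, -0.3], [0, 0, 0], 60], [[0, 0, -0.6], [0, 0, 0], 60], [[0, 0, -0.8], [0, 0, 0], 60], [[0, 0, -0.8], [0, 0, 0], 60]]' | python3 nudge.py; python3 rel.py
```

```text
clock: 10.1
eef_pos: [534.8, 31.4, 54.0]
tool_rot: [-3.136, -0.438, 3.129]
force: [1.1, -0.4, -0.4]
width: 59.6
gripper_force: 0.0
face xyz [0.15 0.88 2.15] rot err tool [-0.0049 -0.0013 -0.0008] w 59.6 f [ 1.1 -0.4 -0.4] 10.1
clock: 10.5
eef_pos: [587.8, 31.4, 168.4]
tool_rot: [-3.136, -0.439, 3.129]
force: [0.2, 0.9, -0.5]
width: 59.7
gripper_force: 0.0
face xyz [  0.39   0.28 128.26] rot err tool [-0.005  -0.0023 -0.0009] w 59.7 f [ 0.2  0.9 -0.5] 10.5
```

Scaled: 1 mm is 0.02, -43 mm is -0.86, -0.1455 rad is -2.91.

```bash
echo '[[[0, 0, 0], [0, -2.91, 0], 80], [[0, 0, 0], [0, -2.91, 0], 80], [[0, 0, 0], [0, -2.91, 0], 80], [[0.02, -0.86, 0], [0, 0, 0], 80], [[0.02, -0.86, 0], [0, 0, 0], 80], [[0.02, -0.86, 0], [0, 0, 0], 80], [[0.02, -0.86, 0], [0, 0, 0], 80], [[0.02, -0.86, 0], [0, 0, 0], 80], [[0.02, -0.86, 0], [0, 0, 0], 80], [[0.02, -0.86, 0], [0, 0, 0], 80], [[0.02, -0.84, 0.4], [0, 0, -1.66], 80], [[0, 0, 0.4], [0, 0, 0], 80]]' | python3 nudge.py; echo '[[[0, 0, 0.4], [0, 0, 0], 80], [[0, 0, 0], [0, 0, 0], 80], [[0, 0, 0], [0, 0, 0], 80]]' | python3 nudge.py
python3 - <<'E'
from seg import *
S=ctrl.get_image("side")
# spacer on jig check
cv2.imwrite("pics/g4.png",np.hstack([crop(S,278,180,50,50,8),crop(S,354,236,50,50,8)]))
E
```

```text
clock: 11.7
eef_pos: [573.8, -321.7, 129.1]
tool_rot: [-3.13, -0.001, -3.078]
force: [-0.8, 0.1, 0.2]
width: 79.9
gripper_force: 0.0
clock: 12.0
eef_pos: [576.2, -311.4, 109.1]
tool_rot: [-3.138, -0.002, -3.069]
force: [-0.1, -0.4, 1.0]
width: 80.3
gripper_force: 0.0
```

View pics/g4.png

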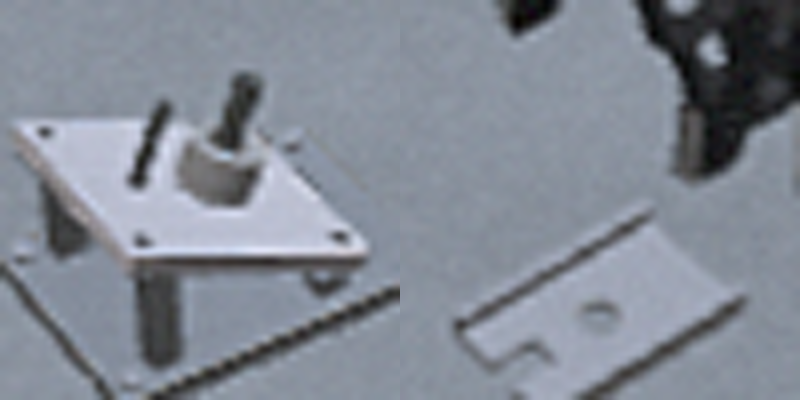

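The spacer sits flat on the face around the spindle (tile (222,170)), and the bracket lies undisturbed with its hole at (378.5,275). Descending on the bracket.

Scaled: 6 mm is 0.12, -2.8 mm is -0.056.

```bash
echo '[[[-0.056, -0.008, 0.6], [0, 0, 0], 80], [[0, 0, 0.7], [0, 0, 0], 80], [[0, 0, 0.5], [0, 0, 0], 80], [[0, 0, 0.24], [0, 0, 0], 80], [[0, 0, 0.12], [0, 0, 0], 80], [[0, 0, 0], [0, 0, 0], 80]]' | python3 nudge.py; echo '[[[0, 0, 0.03], [0, 0, 0], 66], [[0, 0, 0], [0, 0, 0], 60], [[0, 0, 0], [0, 0, 0], 40], [[0, 0, 0], [0, 0, 0], 40], [[0, 0, 0], [0, 0, 0], 40], [[0, 0, 0], [0, 0, 0], 40]]' | python3 nudge.py
```

```text
clock: 12.65
eef_pos: [579.5, -312.5, 1.7]
tool_rot: [-3.137, -0.0, -3.069]
force: [0.1, 0.4, 0.2]
width: 80.0
gripper_force: 0.0
clock: 13.25
eef_pos: [579.9, -312.9, 1.4]
tool_rot: [-3.136, 0.001, -3.069]
force: [-0.4, 0.5, 5.9]
width: 52.0
gripper_force: 63.2
```

The manual's scale: shifts go in shares of 50 mm and turns go in units of 0.05 rad. Converting my numbers, -45 mm is -0.9, -15 mm is -0.3, 0.1455 rad is 2.91.

```bash
echo '[[[0, 0, -0.3], [0, 0, 0], 40], [[0, 0, -0.7], [0, 0, 0], 40], [[0, 0, -0.9], [0, 0, 0], 40], [[0, 0, -0.9], [0, 0, 0], 40], [[0, 0, -0.2], [0, 0, 1.7], 40], [[0, 0, 0], [0, 2.908, 0], 40], [[0, 0, 0], [0, 2.908, 0], 40], [[0, 0, 0], [0, 2.91, 0], 40]]' | python3 nudge.py;echo '[[[0, 0.7, 0], [0, 0, 0], 40], [[0, 0.7, 0], [0, 0, 0], 40], [[0, 0.7, 0], [0, 0, 0], 40], [[0, 0.7, 0], [0, 0, 0], 40], [[0, 0.7, 0], [0, 0, 0], 40], [[0, 0.7, 0], [0, 0, 0], 40], [[0, 0.7, 0], [0, 0, 0], 40], [[0, 0.7, 0], [0, 0, 0], 40], [[0, 0.7, 0], [0, 0, 0], 40], [[0, 0.58, 0], [0, 0, 0], 40], [[0, 0, 0], [0, 0, 0], 40], [[0, 0, 0], [0, 0, 0], 40]]' | python3 nudge.py; python3 rel.py
```

```text
clock: 14.05
eef_pos: [580.0, -311.8, 153.0]
tool_rot: [-3.134, -0.438, 3.126]
force: [1.8, -1.3, -3.3]
width: 52.2
gripper_force: 63.5
clock: 15.25
eef_pos: [583.6, 32.8, 148.8]
tool_rot: [-3.136, -0.436, 3.129]
force: [-0.3, -1.6, -1.6]
width: 51.7
gripper_force: 63.5
face xyz [ -4.06  -1.14 108.67] rot err tool [-0.005   0.0007 -0.0007] w 51.7 f [-0.3 -1.6 -1.6] 15.25
```

Scaled: 3.3 mm is 0.066, -1.8 mm is -0.036.

```bash
echo '[[[0.066, -0.036, 0.3], [0, 0, 0], 40], [[0, 0, 0.4], [0, 0, 0], 40], [[0, 0, 0.24], [0, 0, 0], 40], [[0, 0, 0], [0, 0, 0], 40], [[0, 0, 0], [0, 0, 0], 40], [[0, 0, 0], [0, 0, 0], 40]]' | python3 nudge.py >/dev/null; python3 rel.py; python3 - <<'E'
from h import *
from rel import F,RJ
p=np.array([550,32,95.]);s=ctrl.read_state()["eef_pos"]
f=RJ.inv().apply(s-F); print(f)
n="side"; im=ctrl.get_image(n); cv2.imwrite("pics/b_side.png",im); u,v=proj(n,p).astype(int); c=crop(im,u-30,v-27,60,55,10)
u0=np.array([u-30,v-27])
def P(q): return (proj(n,RJ.apply(q)+F)-u0+.5)*10
for q,col in[([0,0,0],(0,0,255)),([0,0,52],(0,0,255)),([38,0,40],(0,0,255)),([f[0],f[1],f[2]+2.6],(255,0,0))]+[([f[0]+x,f[1]+y,f[2]-1.4],(0,255,0)) for x in(-45,45) for y in(-27,27)]:
    cv2.drawMarker(c,tuple(int(k) for k in P(q)),col,cv2.MARKER_CROSS,12,1)
cv2.imwrite("pics/g5.png",c)
E
```

```text
face xyz [-1.57  1.76 62.09] rot err tool [-0.0038  0.0017 -0.003 ] w 51.9 f [-0.4  1.1 -2.9] 15.85
[-1.5693392   1.75858769 62.09032219]
```

View pics/g5.png

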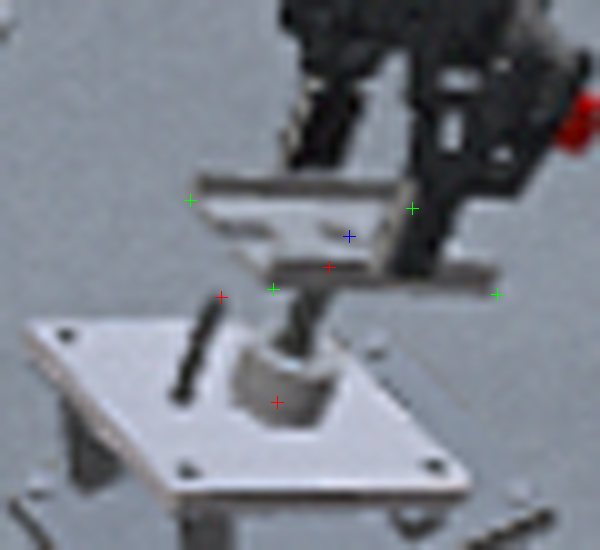

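In view, the bracket is level in the grip, its outline fits the predicted corners ((268,285), (497,290)) within 0.5 px, and its fork points at the pin (217,297). Shift slightly and descend.

Scaled: 2 mm is 0.04, 1.5 mm is 0.03.

```bash
echo '[[[0.028, 0.03, 0.08], [0, 0, 0], 40], [[0, 0, 0.08], [0, 0, 0], 40], [[0, 0, 0.04], [0, 0, 0], 40], [[0, 0, 0.04], [0, 0, 0], 40], [[0, 0, 0.04], [0, 0, 0], 40], [[0, 0, 0.02], [0, 0, 0], 40], [[0, 0, 0], [0, 0, 0], 40]]' | python3 nudge.py|grep force; python3 rel.py
```

```text
force: [-0.4, -0.0, -2.4]
gripper_force: 63.5
face xyz [ 0.57  0.06 45.78] rot err tool [-0.004  -0.0007 -0.0027] w 51.7 f [-0.4 -0.  -2.4] 16.6
```

```bash
echo '[[[-0.006, 0, 0.06], [0, 0, 0], 40], [[0, 0, 0.04], [0, 0, 0], 40], [[0, 0, 0.04], [0, 0, 0], 40], [[0, 0, 0.04], [0, 0, 0], 40], [[0, 0, 0], [0, 0, 0], 40]]' | python3 nudge.py|grep force; python3 rel.py;echo '[[[0, 0, 0.06], [0, 0, 0], 40], [[0, 0, 0.06], [0, 0, 0], 40], [[0, 0, 0.04], [0, 0, 0], 40], [[0, 0, 0.02], [0, 0, 0], 40], [[0, 0, 0], [0, 0, 0], 40]]' | python3 nudge.py|grep force; python3 rel.py
```

```text
force: [-0.1, 0.7, -1.6]
gripper_force: 63.5
face xyz [ 0.41  0.09 36.56] rot err tool [-0.004  -0.0011 -0.0026] w 51.7 f [-0.1  0.7 -1.6] 17.1
force: [-0.8, 0.3, -1.6]
gripper_force: 63.5
face xyz [ 0.3   0.1  27.75] rot err tool [-0.004  -0.0008 -0.0026] w 52.2 f [-0.8  0.3 -1.6] 17.6
```

Scaled: 2 mm is 0.04, 1 mm is 0.02.

```bash
echo '[[[0, 0, 0.04], [0, 0, 0], 40], [[0, 0, 0.02], [0, 0, 0], 40], [[0, 0, 0], [0, 0, 0], 40]]' | python3 nudge.py|grep force; python3 rel.py;echo '[[[0, 0, 0.02], [0, 0, 0], 40], [[0, 0, 0.02], [0, 0, 0], 40], [[0, 0, 0], [0, 0, 0], 40]]' | python3 nudge.py|grep force; python3 rel.py
```

```text
force: [-0.1, -0.3, -1.6]
gripper_force: 63.5
face xyz [ 0.36  0.14 24.77] rot err tool [-0.004  -0.0008 -0.0026] w 52.2 f [-0.1 -0.3 -1.6] 17.9
force: [-0.2, 0.4, 0.8]
gripper_force: 63.8
face xyz [ 0.1   0.15 23.42] rot err tool [-0.004   0.0002 -0.0026] w 51.9 f [-0.2  0.4  0.8] 18.2
```

Scaled: 1 mm is 0.02.

```bash
echo '[[[0, 0, 0.02], [0, 0, 0], 40], [[0, 0, 0], [0, 0, 0], 40], [[0, 0, 0], [0, 0, 0], 80], [[0, 0, 0], [0, 0, 0], 80], [[0, 0, 0], [0, 0, 0], 80], [[0, 0, 0], [0, 0, 0], 80]]' | python3 nudge.py|grep force;  echo '[[[0, 0, -0.3], [0, 0, 0], 80], [[0, 0, -0.6], [0, 0, 0], 80], [[0, 0, -0.8], [0, 0, 0], 80], [[0, 0, -0.4], [0, 0, 0], 80], [[0, 0, 0], [0, -2.9, 0], 80], [[0, 0, 0], [0, -2.91, 0], 80], [[0, 0, 0], [0, -2.91, 0], 80]]' | python3 nudge.py; python3 rel.py
```

```text
force: [-0.5, 0.0, -1.4]
gripper_force: 0.0
clock: 19.5
eef_pos: [588.3, 32.0, 167.8]
tool_rot: [-3.137, 0.007, 3.129]
force: [-0.2, -0.3, -0.6]
width: 79.9
gripper_force: 0.0
face xyz [ -0.3   -0.31 127.94] rot err tool [-0.004   0.4429 -0.0017] w 79.9 f [-0.2 -0.3 -0.6] 19.5
```

Scaled: 40 mm is 0.8, 39 mm is 0.78.

```bash
echo '[[[0.038, 0.78, 0], [0, 0, 0], 60], [[0.038, 0.78, 0], [0, 0, 0], 60], [[0.038, 0.78, 0], [0, 0, 0], 60], [[0.038, 0.78, 0], [0, 0, 0], 60], [[0.038, 0.78, 0], [0, 0, 0], 60], [[0.038, 0.78, 0], [0, 0, 0], 60], [[0.038, 0.78, 0], [0, 0, 0], 60], [[0.038, 0.78, 0], [0, 0, 0], 60], [[0, 0, 0.8], [0, 0, 0], 60], [[0, 0, 0.8], [0, 0, 0], 60], [[0, 0, 0.2], [0, 0, 0], 60], [[0, 0, 0], [0, 0, 0], 60]]' | python3 nudge.py; echo '[[[0, 0, 0], [0, 0, 0], 60]]' | python3 nudge.py
```

```text
clock: 20.7
eef_pos: [575.0, 342.6, 74.0]
tool_rot: [-3.134, -0.004, 3.128]
force: [0.1, -0.2, 0.7]
width: 59.7
gripper_force: 0.0
clock: 20.8
eef_pos: [577.4, 343.9, 77.2]
tool_rot: [-3.138, 0.001, 3.128]
force: [-0.3, 0.8, -0.5]
width: 60.0
gripper_force: 0.0
```

```bash
echo '[[[0.08, 0, 0.4], [0, 0, 0], 60], [[0, 0, 0.4], [0, 0, 0], 60], [[0, 0, 0.3], [0, 0, 0], 60], [[0, 0, 0.16], [0, 0, 0], 60], [[0, 0, 0.06], [0, 0, 0], 60], [[0, 0, 0], [0, 0, 0], 60]]' | python3 nudge.py; echo '[[[0, 0, 0], [0, 0, 0], 40], [[0, 0, 0], [0, 0, 0], 20], [[0, 0, 0], [0, 0, 0], 20], [[0, 0, 0], [0, 0, 0], 20], [[0, 0, 0], [0, 0, 0], 20], [[0, 0, 0], [0, 0, 0], 20]]' | python3 nudge.py
```

```text
clock: 21.4
eef_pos: [572.6, 343.5, 10.1]
tool_rot: [-3.137, -0.0, 3.129]
force: [-0.7, -0.6, -0.2]
width: 60.2
gripper_force: 0.0
clock: 22.0
eef_pos: [572.7, 343.8, 10.8]
tool_rot: [-3.138, 0.0, 3.129]
force: [-0.9, -0.9, 6.5]
width: 26.1
gripper_force: 58.8
```

Scaled: -15 mm is -0.3, -5 mm is -0.1, 0.1455 rad is 2.91.

```bash
echo '[[[0, 0, -0.3], [0, 0, 0], 15], [[0, 0, -0.7], [0, 0, 0], 15], [[0, 0, -0.9], [0, 0, 0], 15], [[0, 0, -0.9], [0, 0, 0], 15], [[0, 0, 0], [0, 2.908, 0], 15], [[0, 0, 0], [0, 2.908, 0], 15], [[0, 0, 0], [0, 2.91, 0], 15], [[-0.1, -0.48, -0.06], [0, 0, 0], 15]]' | python3 nudge.py | grep eef;echo '[[[0, -0.72, 0], [0, 0, 0], 15], [[0, -0.72, 0], [0, 0, 0], 15], [[0, -0.72, 0], [0, 0, 0], 15], [[0, -0.72, 0], [0, 0, 0], 15], [[0, -0.72, 0], [0, 0, 0], 15], [[0, -0.72, 0], [0, 0, 0], 15], [[0, -0.72, 0], [0, 0, 0], 15], [[0, -0.72, 0], [0, 0, 0], 15], [[0, 0, 0], [0, 0, 0], 15], [[0, 0, 0], [0, 0, 0], 15], [[0, 0, 0], [0, 0, 0], 15]]' | python3 nudge.py; python3 rel.py; cat > chk.py <<'E'
from h import *
E
python3 - <<'E'
from h import *
im=ctrl.get_image("side"); cv2.imwrite("pics/c_side.png",im)
E
```

```text
eef_pos: [578.1, 320.7, 144.3]
clock: 23.9
eef_pos: [573.9, 33.3, 152.5]
tool_rot: [-3.138, -0.436, 3.129]
force: [-0.2, 0.7, -2.0]
width: 25.8
gripper_force: 59.3
face xyz [  6.33  -1.5  107.98] rot err tool [-0.0033  0.0006 -0.0009] w 25.8 f [-0.2  0.7 -2. ] 23.9
```

```bash
echo '[[[-0.11, -0.032, 0.24], [0, 0, 0], 15], [[0, 0, 0.3], [0, 0, 0], 15], [[0, 0, 0.2], [0, 0, 0], 15], [[0, 0, 0], [0, 0, 0], 15], [[0, 0, 0], [0, 0, 0], 15]]' | python3 nudge.py | grep force; python3 rel.py; echo '[[[0, 0, 0], [0, 0, 0], 15]]' | python3 nudge.py >/dev/null; python3 rel.py
```

```text
force: [0.4, -0.4, -1.5]
gripper_force: 59.3
face xyz [ 0.25  1.25 70.09] rot err tool [-0.0042 -0.0011 -0.0021] w 25.5 f [ 0.4 -0.4 -1.5] 24.45
face xyz [-5.00e-02  1.39e+00  7.09e+01] rot err tool [-0.004   0.0004 -0.0024] w 25.8 f [-0.2  0.3 -1.1] 24.55
```

```bash
echo '[[[0.012, 0.02, 0.06], [0, 0, 0], 15], [[0, 0, 0.06], [0, 0, 0], 15], [[0, 0, 0.04], [0, 0, 0], 15], [[0, 0, 0.04], [0, 0, 0], 15], [[0, 0, 0.04], [0, 0, 0], 15], [[0, 0, 0.02], [0, 0, 0], 15], [[0, 0, 0], [0, 0, 0], 15]]' | python3 nudge.py | grep force; python3 rel.py
```

```text
force: [0.3, -0.7, -1.0]
gripper_force: 59.3
face xyz [ 1.04  0.59 57.14] rot err tool [-0.004  -0.0011 -0.0026] w 25.9 f [ 0.3 -0.7 -1. ] 25.25
```

Scaled: 4 mm is 0.08, 5 mm is 0.1.

```bash
echo '[[[0, 0, 0.1], [0, 0, 0], 15], [[0, 0, 0.1], [0, 0, 0], 15], [[0, 0, 0.08], [0, 0, 0], 15], [[0, 0, 0.04], [0, 0, 0], 15], [[0, 0, 0], [0, 0, 0], 15]]' | python3 nudge.py | grep force; python3 rel.py; echo '[[[0, 0, 0.03], [0, 0, 0], 15], [[0, 0, 0.02], [0, 0, 0], 15], [[0, 0, 0], [0, 0, 0], 15]]' | python3 nudge.py | grep force; python3 rel.py
```

```text
force: [0.1, 0.0, -1.4]
gripper_force: 59.3
face xyz [ 1.2   0.71 40.85] rot err tool [-0.004  -0.0016 -0.0027] w 25.9 f [ 0.1  0.  -1.4] 25.75
force: [0.0, 0.6, -0.6]
gripper_force: 59.3
face xyz [ 1.03  0.67 38.78] rot err tool [-0.004  -0.0008 -0.0026] w 25.9 f [ 0.   0.6 -0.6] 26.05
```

Scaled: 1 mm is 0.02.

```bash
echo '[[[0, 0, 0.02], [0, 0, 0], 15], [[0, 0, 0.02], [0, 0, 0], 15], [[0, 0, 0], [0, 0, 0], 15]]' | python3 nudge.py | grep force; python3 rel.py; echo '[[[0, 0, 0.02], [0, 0, 0], 15], [[0, 0, 0], [0, 0, 0], 15]]' | python3 nudge.py | grep force; python3 rel.py
```

```text
force: [0.7, 0.1, -0.7]
gripper_force: 59.3
face xyz [ 0.95  0.65 36.89] rot err tool [-0.004  -0.0006 -0.0026] w 25.6 f [ 0.7  0.1 -0.7] 26.35
force: [1.7, -0.1, 4.4]
gripper_force: 59.8
face xyz [ 0.83  0.68 36.81] rot err tool [-0.0039  0.0004 -0.0026] w 25.5 f [ 1.7 -0.1  4.4] 26.55
```

Scaled: 1 mm is 0.02.

```bash
echo '[[[0, 0, 0.02], [0, 0, 0], 15], [[0, 0, 0], [0, 0, 0], 15], [[0, 0, 0], [0, 0, 0], 50], [[0, 0, 0], [0, 0, 0], 50], [[0, 0, 0], [0, 0, 0], 50], [[0, 0, 0], [0, 0, 0], 50]]' | python3 nudge.py|grep force; echo '[[[0, 0, -0.2], [0, 0, 0], 50], [[0, 0, -0.6], [0, 0, 0], 50], [[0, 0, -0.8], [0, 0, 0], 50], [[0, 0, -0.6], [0, 0, 0], 50], [[0, 0.8, -0.4], [0, 0, 0], 50], [[0, 0.9, 0], [0, 0, 0], 50], [[0, 0.9, 0], [0, 0, 0], 50], [[0, 0.9, 0], [0, 0, 0], 50], [[0, 0.9, 0], [0, 0, 0], 50], [[0, 0, 0], [0, 0, 0], 50]]' | python3 nudge.py; python3 - <<'E'
from h import *
S=ctrl.get_image("side");T=ctrl.get_image("top")
cv2.imwrite("pics/g6.png",np.hstack([crop(S,274,172,50,60,8),crop(T,281,190,50,60,8)]))
E
```

```text
force: [0.5, -0.1, 0.2]
gripper_force: 0.0
clock: 28.15
eef_pos: [603.2, 261.2, 201.0]
tool_rot: [3.137, -0.439, 3.141]
force: [-0.2, 0.2, 0.7]
width: 49.9
gripper_force: 0.0
```

View pics/g6.png

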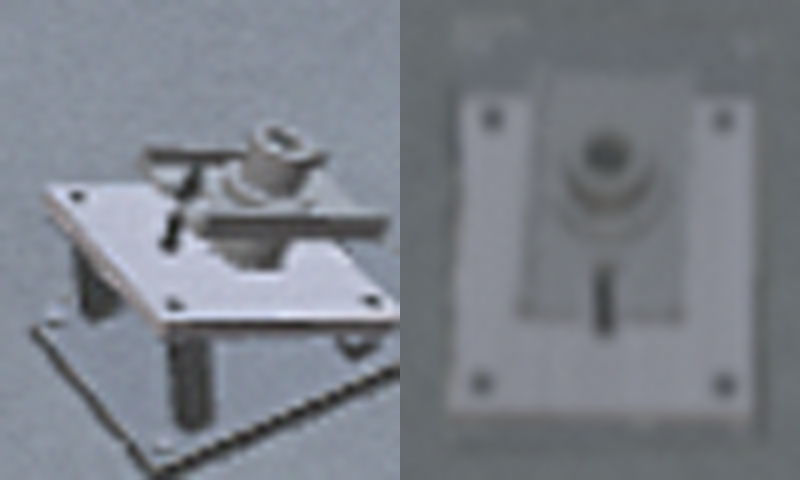

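The stack is correct. The spacer is on the face, and the bracket lies flat on it with lips up and the pin through its fork (top tile (605,300)). The bushing sits flange down between the lips (tile (605,170)), and the gripper is clear.

```bash
python3 -c "
from cell import ctrl
print(ctrl.finish_job())"
```

```text
the job is handed in; nothing more can be done
None
```

The pivot is built and handed in at about 28 s of the 72 s allowed: the spacer is home on the jig's face, the bracket is on it with lips up and fork astride the pin, the bushing sits flange down between the lips, and the gripper is clear.

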